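# Set the portion lever of the formula dispenser

## Robot

A 7-joint arm with a two-finger parallel gripper is mounted at the origin on the work surface. World frame = base frame: x ahead of the robot, y to its left, z up, the work surface at z = 0. Lengths are in m, angles in rad, forces in N, time in s.
With the tool pointing down it reaches from about 0.4 to 0.875 m from the base axis. Payload 19.3 kg.
Tool frame: the origin (TCP) lies where the fingers leave the gripper's body, on its centre line; the fingertips stand bot.tip_reach ahead of it and the grasp point (between the pads) lies 54 mm ahead of it (bot.tip_reach is the distance from the TCP to the fingertips, in m); z points along the fingers, y is the line along which they close (so a half turn about z gives the same grasp; the last joint's range is limited). The gripper opens to 85 mm and grips with 20 to 120 N. Pads are 22 mm wide; open, the fingers measure 114 mm over their backs; the gripper's body (76 mm by 85 mm) begins 54 mm behind the grasp point. The pads swing forward as they close: fully open they stand 13 mm farther back than shut.
Start: joints at [1.152, 0.521, -0.036, 1.599, 0.021, 1.021, -0.113], TCP at [0.214, -0.587, 0.304] pointing down, gripper open.
Joint ranges: [-2.91, 2.91], [-0.3, 2.13], [-1.5, 1.42], [0.17, 2.43], [-1.26, 4.41], [0.16, 1.93], [-2.52, 2.52]. Speed limits (rad/s): [1.89, 1.89, 2.39, 2.39, 3.01, 3.01, 3.01].

## Interface

Orientations are given as [roll, pitch, yaw] about the fixed x, y, z axes, in that order (R = Rz(yaw) Ry(pitch) Rx(roll)).
In Python, from workcell import bot gives the robot as it stands. The module is installed in compiled form; this text tells all that it offers.
- The arm moves only by the shell command python3 -m jog 'ROWS' [FORCE]. ROWS is JSON, a list that holds one entry, the list of rows, each a list of 7 numbers: the shift along the tool's x, y, z in mm, then the turn, a rotation vector about the tool's x, y, z in rad, then the opening, from 0 (shut) to 1 (fully open). In form: [[[tx, ty, tz, wx, wy, wz, fingers], ...]]. A call has 1 to 5 rows; each row shifts and turns the commanded pose from where the row before left it, along the tool's axes as they then stand; what a row does not reach is not made up. A row lasts 1/10 s, in which the tool goes at most 50 mm and 8.59 degrees, less where a joint would pass 70% of its speed; a pose out of reach is approached as far as the arm can. A call is refused whole if a number of a shift passes 50 or a number of a turn 0.15, either way. A call with a gripper value outside its range is refused whole. The fingers move at their own pace and stop on an object; FORCE is the grip in N (left out, the last holds). Time passes only in rows, so rows that do not move let the fingers close. It gives the time, the measured TCP pose, the force, the opening and the grip force at its end, in the units of the state.
- bot.observe(): the state, without advancing time (a new reading comes with each control period).
- bot.grab_frame(name): name is "scene" or "top"; returns a dict with "img" (384x512x3 uint8, red, green, blue), "intrinsics" (3x3 intrinsics, pixels), "k1" (the pictures are not rectified: a ray, as slopes to the right and down, at radius r is drawn at 1 + k1 r^2 times it, then the intrinsics apply), "R" (3x3) and "t" (3): a world point X has camera coordinates R X + t. Camera axes: x right, y down, z forward; pixel columns grow to the right and rows downward; lengths in m; the calibration is good to about 2 mm. A picture is of the moment at which its call begins. There is no depth.
- bot.job_done(): hands the job in; it is judged then, once.
Trained networks look in a picture, given as the dict that the camera call returned (one of the last four; its "shot" number tells which), for a name from the list of things; names that differ only in an ending like _2 or _b are one class to them, and where a whole thing is asked for, a point or a joint stands for the part that bears it (a point fixed in the world has none). Each returns a list of dicts, best first, with "conf" (0 to 1); they miss things now and then, are a little off and sometimes report something else, mostly with a low value. They report only what shows in the picture. A call takes as long as a camera call.
- bot.trace(query, picture): "region" (384x512 bool, what is visible of it).
- bot.spot_point(query, picture): "xyz" ([x, y, z] in m, in world coordinates, good to about 4 mm: a listed point, or the origin of a listed thing).
The state is a dict: "clock": time; "qpos": joint angles; "qd": joint speeds; "joint_efforts": joint torques, N m; "position": TCP position; "tool_rot": TCP orientation; "force": force on the tool from outside, world axes, zero at the start; "moment": the same for the moment, N m; "grip_width": finger opening in m; "finger_force": force on a finger pad.
Only numpy, scipy, OpenCV 4.12 (cv2) and the standard library are available. Lean on these libraries where they do the work, as an engineer would, in place of code of your own. Each camera call takes 0.05 s, during which the arm holds its last target. There are 200 camera calls.

## Task

Set the formula dispenser for the next bottle: swing the green-knobbed portion lever on its top until the lever points straight at the red clip on the rim, then let go of it. Leave the orange-knobbed lever of the bottle warmer as it is, and leave the glass bottle standing where it is.

Things in the scene. Friction and masses are not known exactly. Their poses are not given: they have to be found in the camera images.
- dose_knob (a point): Centre of the green upright knob (24 mm diameter, 44 mm tall) on the dispenser's flat grey lever. It is 75 mm from the upright pivot, 36 mm above the round white top, 22 mm above the lever arm's upper face. x axis: from pivot out along the lever; z up. The lever starts near its clockwise stop (seen from above); travel 2.3 rad anticlockwise. Moves at about 2.5 N, no spring, stays where left.
- clip: Red clip, 18 mm wide, on the rim of the dispenser's round white top (236 mm diameter, 210 mm above the counter); elsewhere in each episode, 0.5 to 2.1 rad anticlockwise of the lever. It lies 99 to 122 mm from the pivot, beyond the lever, 6 mm proud of the top. Origin NOT in the clip but on the lever's pivot axis at the height of the white top; x axis: from pivot level out through the clip; z up.
- warmer_knob (a point): Bystander: centre of the orange knob (24 mm diameter, 44 mm tall, 58 mm from its pivot, 36 mm above the lid) of the lever on the bottle warmer, a blue drum with a grey lid (184 mm diameter, 150 mm high). Warmer and dispenser (clear hopper on a white stand) stand side by side, either one on the left.
- bottle: Empty glass baby bottle standing upright on the counter in the gap between the two appliances, nearer the robot, 52 mm diameter, 100 mm tall; origin at the centre of its underside. A bystander, to be left where it is.

How it is judged:
At the end, for the whole second after the job is handed in: The green-knobbed lever rests pointing at the middle of the red clip within 10 degrees, the warmer's orange knob is within 20 mm of where it was, and the bottle stands upright within 30 mm of where it was (angle between the x axis of dose_knob and the x axis of clip, either way round below 0.18 rad and distance of warmer_knob from where it was at the start of the episode below 0.02 m and distance of bottle from where it was at the start of the episode below 0.03 m and angle between bottle's own z axis and vertical below 0.2 rad); the robot touches nothing.
It fails at once if the bottle warmer's lever is moved (distance of warmer_knob from where it was at the start of the episode above 0.02 m).
It fails at once if the glass bottle is tipped or pushed away (angle between bottle's own z axis and vertical above 0.4 rad or distance of bottle from where it was at the start of the episode above 0.03 m).
It also fails if it takes over 35 s, if anything falls off the work surface, if the arm or the gripper's body presses on something with over 40 N, if the wrist force passes 120 N, or if a joint passes its speed limit or range.

## Working session

There is one attempt and no reset: what is moved stays moved. The work goes in short steps, Python scripts to look and compute and a shell command to move; the robot and the scene stay as the last step left them, time stands still between calls to the robot, and variables do not carry over. Pictures are saved under pics/ and viewed, at most 10 in all, crops included, and the job is handed in when it is done.

```bash
mkdir -p pics; python3 - <<'E'
from workcell import bot
import cv2
s=bot.observe();print({k:s[k] for k in('clock','position','tool_rot','grip_width','force')},bot.tip_reach)
for n in("top","scene"):
    p=bot.grab_frame(n)
    cv2.imwrite(f"pics/{n}0.png",p["img"][:,:,::-1])
    for q in("dose_knob","clip","warmer_knob","bottle"):
        print(n,q,[(d["xyz"],d["conf"]) for d in bot.spot_point(q,p)[:2]])
E
```

```text
{'clock': 0.0, 'position': array([ 0.21346239, -0.58713463,  0.30330048]), 'tool_rot': array([-3.14037870e+00,  6.62288677e-05,  3.48714364e-01]), 'grip_width': 0.08520767285370355, 'force': array([-0.63339069,  0.26260318,  0.07673161])} 0.0726
top dose_knob [([0.4871, 0.1943, 0.2497], 0.84)]
top clip []
top warmer_knob [([0.5456, -0.2856, 0.1823], 0.81), ([0.4433, 0.0234, -0.0024], 0.45)]
top bottle [([0.4461, 0.0229, -0.0021], 0.6)]
scene dose_knob [([0.4864, 0.1971, 0.2441], 0.84)]
scene clip []
scene warmer_knob [([0.5504, -0.2888, 0.1874], 0.85)]
scene bottle [([0.4414, 0.0214, -0.0008], 0.69)]
```

View pics/top0.png

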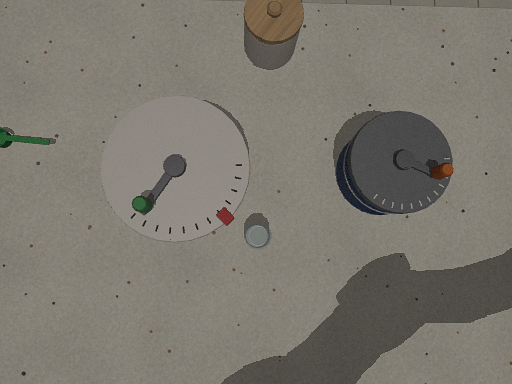

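View pics/scene0.png

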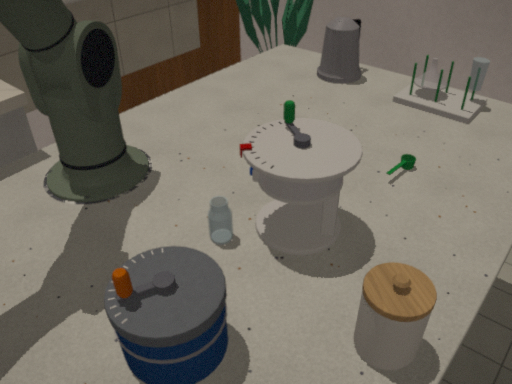

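The top view shows the dispenser on the left: pivot at (174,166), green knob at (142,203), red clip at (225,216). The warmer is on the right and the bottle is at (257,236). The lever has to swing anticlockwise, through the bottom of the picture, to the clip.

```bash
cat > h.py <<'E'
import numpy as np, cv2
from workcell import bot
def ray(p,uv,z):
    K=np.array(p["intrinsics"]);k=p["k1"]
    d=(np.array(uv,float)-K[:2,2])/[K[0,0],K[1,1]]; s=d.copy()
    for _ in range(20): s=d/(1+k*(s@s))
    R=np.array(p["R"]);w=R.T@np.r_[s,1];c=-R.T@np.array(p["t"])
    return c+w*(z-c[2])/w[2]
def red(p):
    i=p["img"].astype(int);m=(i[...,0]>120)&(i[...,1]<70)&(i[...,2]<70)
    n,l,st,c=cv2.connectedComponentsWithStats(m.astype(np.uint8));
    return [(c[j],st[j,4]) for j in range(1,n) if st[j,4]>20]
def green(p):
    i=p["img"].astype(int);m=(i[...,1]>i[...,0]+40)&(i[...,1]>i[...,2]+40)
    n,l,st,c=cv2.connectedComponentsWithStats(m.astype(np.uint8));
    return [(c[j],st[j,4]) for j in range(1,n) if st[j,4]>20]
E
python3 - <<'E'
from h import *
p=bot.grab_frame("top");i=p["img"].astype(int)
print(red(p),green(p))
m=((i.min(2)>125)&(i.max(2)-i.min(2)<25)).astype(np.uint8)
# white top circle fit
c=cv2.HoughCircles(cv2.GaussianBlur(cv2.cvtColor(p["img"],cv2.COLOR_RGB2GRAY),(5,5),0),cv2.HOUGH_GRADIENT,1,50,param1=80,param2=25,minRadius=60,maxRadius=85);print(c)
for name,uv,z in(("hub",(174,165),.235),("disc",c[0,0,:2],.21),("clip",red(p)[0][0],.213)):print(name,ray(p,uv,z))
print("hub px/disc r", ray(p,(249,168),.21),ray(p,(101,168),.21))
E
```

```text
[(array([447.72727273, 168.38636364]), np.int32(44)), (array([224.48387097, 216.93548387]), np.int32(93))] [(array([ 21.65989848, 139.15228426]), np.int32(197))]
[[[174.5 164.5  75.4]]]
hub [0.54759789 0.1533318  0.235     ]
disc [0.55254097 0.15648204 0.21      ]
clip [ 0.55145703 -0.28087944  0.213     ]
hub px/disc r [0.54846165 0.03882734 0.21      ] [0.5454845  0.27075597 0.21      ]
```

```bash
python3 -m jog '[[[10,-10,-20,0,0,0.116,1],[20,-20,-20,0,0,0.116,1],[20,-20,-20,0,0,0.116,1],[35,-30,0,0,0,0,1],[35,-35,0,0,0,0,1]]]'; python3 -m jog '[[[30,-40,0,0,0,0,1],[30,-40,0,0,0,0,1],[20,-45,0,0,0,0,1],[20,-45,0,0,0,0,1],[10,-48,0,0,0,0,1]]]'
```

```text
clock: 1.05
position: [0.3226, -0.4626, 0.3646]
tool_rot: [3.14, -0.001, -0.001]
force: [1.3, -0.7, -0.3]
grip_width: 0.0856
finger_force: 0.0
clock: 1.55
position: [0.4328, -0.2431, 0.364]
tool_rot: [3.141, -0.001, 0.001]
force: [2.0, -0.2, -0.3]
grip_width: 0.0856
finger_force: 0.0
```

```bash
python3 -m jog '[[[10,-48,0,0,0,0,1],[10,-48,0,0,0,0,1],[0,-48,0,0,0,0,1],[0,-48,0,0,0,0,1],[0,-48,0,0,0,0,1]]]'; python3 -m jog '[[[0,-48,0,0,0,0,1],[0,-48,0,0,0,0,1],[0,-48,0,0,0,0,1],[10,-35,0,0,0,0,1],[0,0,0,0,0,0,1]]]'
python3 - <<'E'
from h import *
s=bot.observe();print(s["position"])
for n in("top","scene"):
    p=bot.grab_frame(n)
    cv2.imwrite(f"pics/{n}1.png",p["img"][:,:,::-1])
    print([(d["xyz"],d["conf"]) for d in bot.spot_point("dose_knob",p)[:2]],[(d["xyz"],d["conf"]) for d in bot.spot_point("clip",p)[:2]],[(ray(p,c,.213),a) for c,a in red(p)])
E
```

```text
clock: 2.05
position: [0.4512, -0.0033, 0.3642]
tool_rot: [3.141, -0.001, 0.001]
force: [1.3, 0.7, -0.6]
grip_width: 0.0856
finger_force: 0.0
clock: 2.55
position: [0.4614, 0.1785, 0.3639]
tool_rot: [-3.14, -0.0, 0.006]
force: [-1.2, -1.4, -1.1]
grip_width: 0.0853
finger_force: 0.0
[0.46137737 0.17848362 0.36391684]
[([0.482, 0.1963, 0.2458], 0.55)] [] []
[([0.4866, 0.1934, 0.2464], 0.87)] [] []
```

View pics/scene1.png

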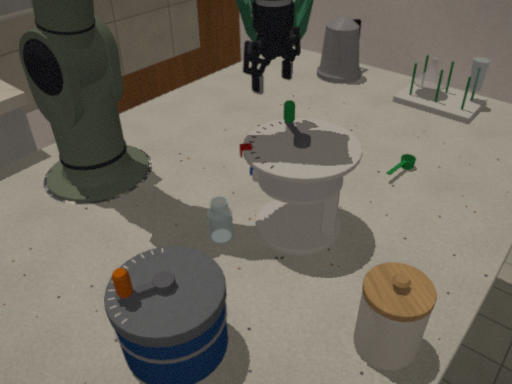

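The gripper is above and to the side of the green knob at (289,112), and nothing has been disturbed. I'll centre over the knob, then lower and grip.

```bash
python3 -m jog '[[[25,-17,0,0,0,0,1],[0,0,0,0,0,0,1],[0,0,25,0,0,0,1],[0,0,25,0,0,0,1],[0,0,8,0,0,0,1]]]';python3 -m jog '[[[0,0,0,0,0,0,0.5],[0,0,0,0,0,0,0],[0,0,0,0,0,0,0],[0,0,0,0,0,0,0],[0,0,0,0,0,0,0]]]' 20
```

```text
clock: 3.35
position: [0.4857, 0.1897, 0.3041]
tool_rot: [3.14, 0.002, -0.0]
force: [-0.3, 0.1, -0.5]
grip_width: 0.0855
finger_force: 0.0
clock: 3.85
position: [0.4862, 0.1917, 0.3067]
tool_rot: [-3.14, -0.001, 0.001]
force: [-3.9, 4.4, 4.3]
grip_width: 0.0234
finger_force: 22.8
```

```bash
python3 -m jog '[[[-4,7,0,0,0,0,0],[-3,7,0,0,0,0,0],[-2.5,7.5,0,0,0,0,0],[-1.5,7.5,0,0,0,0,0],[0,0,0,0,0,0,0]]]'; python3 - <<'E'
from h import *
p=bot.grab_frame("scene")
print([(d["xyz"],d["conf"]) for d in bot.spot_point("dose_knob",p)[:2]])
E
```

```text
clock: 4.35
position: [0.4747, 0.1621, 0.3065]
tool_rot: [-3.141, 0.0, 0.001]
force: [-8.5, 1.7, 4.0]
grip_width: 0.0233
finger_force: 22.4
[([0.4728, 0.1629, 0.2458], 0.89)]
```

```bash
python3 -m jog '[[[-0.5,8,0,0,0,0,0],[0.5,8,0,0,0,0,0],[1,7.5,0,0,0,0,0],[2,7.5,0,0,0,0,0],[2.5,7,0,0,0,0,0]]]'; python3 -m jog '[[[3.5,7,0,0,0,0,0],[4,6.5,0,0,0,0,0],[4.5,6,0,0,0,0,0],[3.5,4,0,0,0,0,0],[0,0,0,0,0,0,0]]]'; python3 - <<'E'
from h import *
s=bot.observe();print(s["position"])
for n in("scene","top"):
    p=bot.grab_frame(n)
    cv2.imwrite(f"pics/{n}2.png",p["img"][:,:,::-1])
    print([(d["xyz"],d["conf"]) for d in bot.spot_point("dose_knob",p)[:2]])
E
```

```text
clock: 4.95
position: [0.4807, 0.1247, 0.3065]
tool_rot: [-3.14, -0.0, 0.002]
force: [-2.3, 7.3, 1.6]
grip_width: 0.0231
finger_force: 23.9
clock: 5.45
position: [0.4968, 0.1009, 0.3065]
tool_rot: [-3.141, -0.001, 0.001]
force: [-0.2, 3.0, 1.5]
grip_width: 0.0234
finger_force: 26.4
[0.49681632 0.10086836 0.30652806]
[([0.497, 0.0996, 0.2454], 0.72), ([0.4408, 0.0207, -0.0008], 0.28)]
[]
```

```bash
python3 -m jog '[[[0,0,0,0,0,0,0.6],[0,0,0,0,0,0,1],[0,0,0,0,0,0,1],[0,0,-20,0,0,0,1],[0,0,-40,0,0,0,1]]]'; python3 -m jog '[[[-10,-40,-10,0,0,0,1],[-10,-45,0,0,0,0,1],[0,-45,0,0,0,0,1],[0,-45,0,0,0,0,1],[0,-45,0,0,0,0,1]]]'; python3 - <<'E'
from h import *
p=bot.grab_frame("top")
big=cv2.resize(p["img"][80:260,60:300,::-1],None,fx=3,fy=3,interpolation=cv2.INTER_CUBIC);cv2.imwrite("pics/top3.png",big)
print([(ray(p,c,.213),c,a) for c,a in red(p)])
print([bot.spot_point(q,f)[:1] for f in(p,bot.grab_frame("scene")) for q in("dose_knob","clip","bottle","warmer_knob")])
E
```

```text
clock: 6.15
position: [0.4956, 0.0999, 0.3646]
tool_rot: [3.141, 0.005, 0.001]
force: [-0.2, -0.2, 0.3]
grip_width: 0.0854
finger_force: 0.0
clock: 6.65
position: [0.4761, 0.3219, 0.3759]
tool_rot: [3.141, -0.0, 0.0]
force: [1.5, 0.2, 0.2]
grip_width: 0.0851
finger_force: 0.0
[]
[[{'xyz': [0.4941, 0.1034, 0.2447], 'conf': 0.56}], [], [{'xyz': [0.4443, 0.0251, -0.0004], 'conf': 0.67}], [{'xyz': [0.5482, -0.2864, 0.182], 'conf': 0.95}], [{'xyz': [0.4967, 0.0986, 0.2458], 'conf': 0.8}], [{'xyz': [0.4406, 0.0246, -0.0002], 'conf': 0.71}], [{'xyz': [0.4393, 0.0201, -0.0001], 'conf': 0.72}], [{'xyz': [0.5514, -0.2871, 0.184], 'conf': 0.76}]]
```

View pics/top3.png

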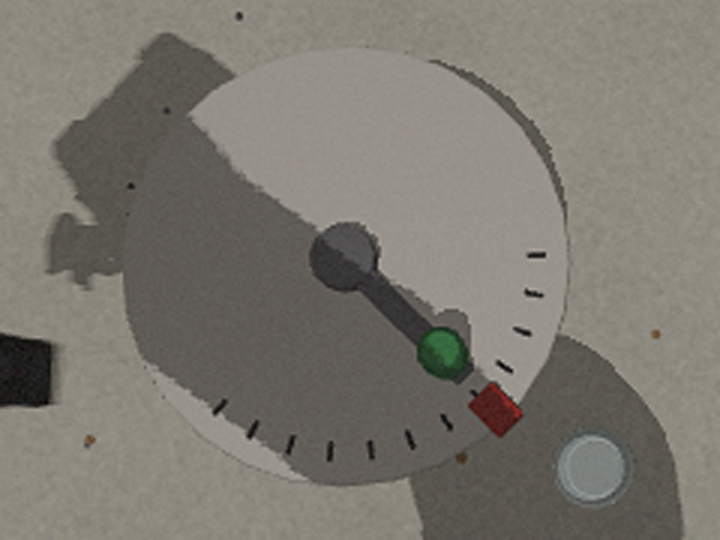

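The lever arm runs from the hub at (344,257) to its end at about (460,375), which lines up with the clip at (495,409) to within about a degree. The bottle and the warmer knob have not moved, and the gripper is clear.

```bash
python3 -m jog '[[[0,0,0,0,0,0,1],[0,0,0,0,0,0,1]]]'; python3 -c "
from workcell import bot
print(bot.job_done())"
```

```text
clock: 7.35
position: [0.4764, 0.3201, 0.376]
tool_rot: [-3.142, -0.0, 0.0]
force: [-0.0, -0.0, -0.3]
grip_width: 0.0851
finger_force: 0.0
the job is handed in; nothing more can be done
None
```

The green-knobbed lever now points at the red clip to within about a degree by the top camera and has been let go; the bottle and warmer lever are undisturbed, and I handed the job in at about 7 s (no verdict was returned).

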